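# Push the specimen carriage into its catch under the microscope

## Task

Push the specimen carriage along its rail with the fingertips, from behind its black push block, until its spring plunger drops into the notch of the catch strip and stays there, so that the glass slide is under the microscope's lens; then back the fingers away from everything. Only push: do not pinch the block, do not touch the plunger or the microscope, and leave the slide box, the stain bottle and the petri dish where they are.

Things in the scene. Friction and masses are not known exactly. Their poses are not given: they have to be found in the camera images.
- rail: Straight fixed aluminium rail, 500 long, 36 wide, top 20 mm above the table, black end blocks 26 high. Origin: middle of its underside, on the table. Its y axis runs along the rail in the direction in which the carriage must be pushed; x is across it, away from the robot; z up. Its yaw varies.
- carriage (a joint): Carriage position along the rail in m: 0 = start end, grows along the rail's +y, hard stop at 0.26. It is a flat aluminium plate 70 wide, 190 long, top 30 mm above the table, captive on the rail, with a glass slide on its front part. Friction is about 1.2 N; it stays where it is left, and once seated in the catch it resists moving either way.
- push_face (a point): Centre of the rear (rail -y) face of the black push block on the carriage, 52 mm above the table. The block is 60 wide across the rail, 24 thick along it, from 30 to 76 mm above the table; it is pushed on this face towards the rail's +y. Nothing stands behind it above the rail. Axes parallel to the rail's.
- plunger_ball (a point): Centre of the 10 mm steel ball at the foot of the carriage's upright spring plunger, a pin with a small black knob (15 wide, top 50 mm above the table when seated) on an ear on the far (+x) side of the carriage: 50 mm across the rail and 62 mm ahead (+y) of push_face along it.
- plunger (a joint): Height of the plunger in m: 0 = ball seated in the notch, about 0.004 = on the flat of the catch strip, about -0.001 = hanging free off the strip. Force to push the carriage on: up the strip's ramp about 4 N, along its flat 2 N; at the notch the carriage jumps forward some mm by itself and the force dips to nothing; going on out of the notch would take about 9 N.
- catch (a point): Where the ball's centre lies when seated in the V notch of the catch strip, a bent steel strip 14 wide beside the rail, on the microscope's foot. The strip ramps up from 60 to 36 mm before the notch, is then flat; notch 15 wide, 5 deep, 35 degree sides; flat again to 30 mm past it. Its place along the rail varies. If overrun, push the carriage back from the front. Axes parallel to the rail's.
- microscope: White microscope, fixed. Origin on the table under the lens, on the rail's centre line, 80 mm past the catch. Over the rail: lens 22 to 32 wide from 70 mm above the table, tube 57 wide from 155 to 280 mm. Arm and column on the far (+x) side, to 230 mm high; foot 135 by 130, 30 high, from 77 to 213 mm beyond the rail's centre line. Axes parallel to the rail's.
- slide_box: Bystander, loose: white box of slides 45 x 95 x 30 mm; origin at the centre of its underside.
- stain_bottle: Bystander, loose: amber bottle, 32 across, 68 high; origin at the centre of its underside.
- petri_dish: Bystander, loose: clear covered dish, 63 across, 15 high; origin at the centre of its underside.

How it is judged:
By the outcome, as a careful person would: the job done as asked, in the order asked, and still so for the second after the job is handed in, with the robot touching nothing.
It also fails if it takes over 40 s, if anything falls off the work surface, if the arm or the gripper's body presses on something with over 40 N, if the wrist force passes 120 N, or if a joint passes its speed limit or range.

## Robot

A 7-joint arm with a two-finger parallel gripper is mounted at the origin on the work surface. World frame = base frame: x ahead of the robot, y to its left, z up, the work surface at z = 0. Lengths are in mm, angles in rad, forces in N, time in s.
With the tool pointing down it reaches from about 400 to 850 mm from the base axis. Payload 4.5 kg.
Tool frame: the origin (TCP) lies at the very end of the fingers, on their centre line; the grasp point (between the pads) lies ctrl.grip_point_offset behind it (ctrl.grip_point_offset is the distance from the TCP to the grasp point, in mm); z points along the fingers, y is the direction in which the jaws open and shut (so a half turn about z gives the same grasp; the last joint's range is limited). The gripper opens to 85 mm and grips with 20 to 120 N. Pads are 22 mm wide; open, the fingers measure 114 mm over their backs; the gripper's body (76 mm by 85 mm) begins 54 mm behind the grasp point. The pads swing forward as they close: fully open they stand 13 mm farther back than shut.
Start: joints at [1.277, 0.689, -0.195, 1.565, 0.157, 0.902, -0.215], TCP at [201.255, -591.735, 231.317] pointing down, gripper open.
Joint ranges: [-3.01, 3.01], [-0.46, 2.08], [-1.47, 1.51], [0.13, 2.56], [-1, 4.14], [0.04, 2.09], [-2.66, 2.66]. Speed limits (rad/s): [2.57, 2.57, 3.14, 3.14, 3.14, 3.14, 3.14].

## Interface

Orientations are given as a unit quaternion [w, x, y, z].
In Python, from station import ctrl gives the robot as it stands.
- The arm moves only by the shell command python3 -m inch 'ROWS'. ROWS is JSON, a list of rows, each an object of numbers: "ax", "ay", "az": the turn, a rotation vector about the world's x, y, z in degrees; "dx", "dy", "dz": the shift along the world's x, y, z in m; "fingers": the finger opening in m, from 0 to 0.0854. In form: [{"ax": .., "ay": .., "az": .., "dx": .., "dy": .., "dz": .., "fingers": ..}, ...]. A call has 1 to 5 rows; each row shifts and turns the commanded pose from where the row before left it; what a row does not reach is not made up. A row lasts 1/12 s, in which the tool goes at most 41.7 mm and 7.16 degrees, less where a joint would pass 70% of its speed; a pose out of reach is approached as far as the arm can. A call with a gripper value outside its range is refused whole. The fingers move at their own pace and stop on an object; the grip force is fixed at half the most. Time passes only in rows, so rows that do not move let the fingers close. It gives the time, the measured TCP pose, the force and the opening at its end, in the units of the state.
- ctrl.get_obs(): the state, without advancing time (a new reading comes with each control period).
- ctrl.camera(name): name is "scene" or "top" or "wrist"; returns a dict with "image" (400x640x3 uint8, red, green, blue), "z_map" (400x640 float32, mm along the optical axis (not along the pixel's ray), 0 where there is no reading), "fov_y" (degrees; the focal length in pixels is half the picture's height over the tangent of half this angle, whatever the lens; pixels are square), "cx", "cy" (the principal point, pixels), "rvec" (rotation vector, rad) and "tvec" (3), from world to camera coordinates, as OpenCV has them. Camera axes: x right, y down, z forward; pixel columns grow to the right and rows downward; lengths in mm; the calibration is good to about 2 mm. The wrist camera is an equidistant fisheye: a pixel r from the principal point sees the ray r / f radians off the axis. A picture is of the moment at which its call begins.
- ctrl.job_done(): hands the job in, once; it reports no verdict.
The state is a dict: "clock": time; "joint_positions": joint angles; "dq": joint speeds; "joint_torque": joint torques, N m; "position": TCP position; "tool_rot": TCP orientation; "wrist_force": force on the tool from outside, world axes, zero at the start; "ft_torque": the same for the moment, N m; "gripper_width": opening from 0.0 (shut) to 1.0 (fully open).
Only numpy, scipy, OpenCV 4.12 (cv2) and the standard library are available. Lean on these libraries where they do the work, as an engineer would, in place of code of your own. Each camera call takes 0.05 s, during which the arm holds its last target.

## Working session

There is one attempt and no reset: what is moved stays moved. The work goes in short steps, Python scripts to look and compute and a shell command to move; the robot and the scene stay as the last step left them, time stands still between calls to the robot, and variables do not carry over. Pictures are saved under pics/ and viewed, and the job is handed in when it is done.

```bash
ls; mkdir -p pics; cat > h.py <<'E'
import numpy as np, cv2
from station import ctrl
def cam(n):
    c=ctrl.camera(n); c['f']=200/np.tan(np.radians(c['fov_y'])/2)
    c['R']=cv2.Rodrigues(np.array(c['rvec'],float))[0]; c['t']=np.array(c['tvec'],float).ravel(); return c
def save(c,fn,s=1): cv2.imwrite(fn,cv2.resize(c['image'][:,:,::-1],None,fx=s,fy=s))
def onplane(c,u,v,z):
    d=np.array([(u-c['cx'])/c['f'],(v-c['cy'])/c['f'],1.]); d=c['R'].T@d; o=-c['R'].T@c['t']; return o+d*(z-o[2])/d[2]
def pts(c):
    v,u=np.mgrid[:400,:640]; z=c['z_map']; P=np.stack([(u-c['cx'])/c['f']*z,(v-c['cy'])/c['f']*z,z],-1)
    return (P-c['t'])@c['R']
def proj(c,p):
    q=c['R']@np.array(p,float)+c['t']; return c['f']*q[0]/q[2]+c['cx'],c['f']*q[1]/q[2]+c['cy']
E
python3 - <<'E'
from h import *
o=ctrl.get_obs();print(o)
for n in ['scene','top','wrist']:
    c=cam(n);save(c,f'pics/{n}0.png',1.25);print(n,c['f'],c['cx'],c['cy'],-c['R'].T@c['t'],c['R'][2])
E
```

```text
pics
{'clock': 0.0, 'joint_positions': array([ 1.27683497,  0.68996091, -0.1945458 ,  1.56636339,  0.15731581,
        0.90249455, -0.2150738 ]), 'dq': array([-7.10181467e-04, -2.24271746e-03,  2.88182630e-04,  3.05426694e-04,
       -2.55011570e-04,  1.91336729e-03,  2.93689220e-06]), 'joint_torque': array([ 4.13780372e-04, -5.39602125e+01, -1.26698624e+00, -1.58541799e+01,
        8.97797087e-03,  9.39829537e-03, -2.39231035e-06]), 'position': array([ 200.95634028, -591.12100717,  230.49410108]), 'tool_rot': array([-8.90355004e-04,  9.86589152e-01,  1.63220730e-01, -2.12078502e-04]), 'wrist_force': array([-0.52500121, -0.5117388 ,  0.78978861]), 'ft_torque': array([ 0.03703167, -0.02466197, -0.04302319]), 'gripper_width': 1.0010031182152224}
scene 512.582812660929 314.89101913768855 197.1841430551019 [1085.09109762    2.74350321  918.91256778] [-0.52158854 -0.00550173 -0.85317942]
top 383.0301597491118 322.99511981592616 196.86598627937988 [454.78860827 -15.68396004 717.5642576 ] [ 0.20043784 -0.01833514 -0.97953484]
wrist 309.70691628693146 322.04622489186 202.45775856020433 [ 274.10582471 -567.26334069  373.26263797] [-0.28187436 -0.09405711 -0.95482988]
```

View pics/scene0.png

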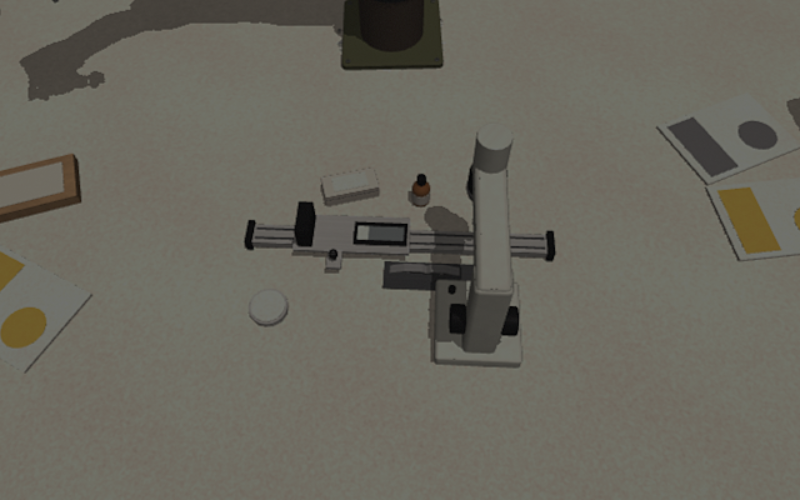

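View pics/top0.png

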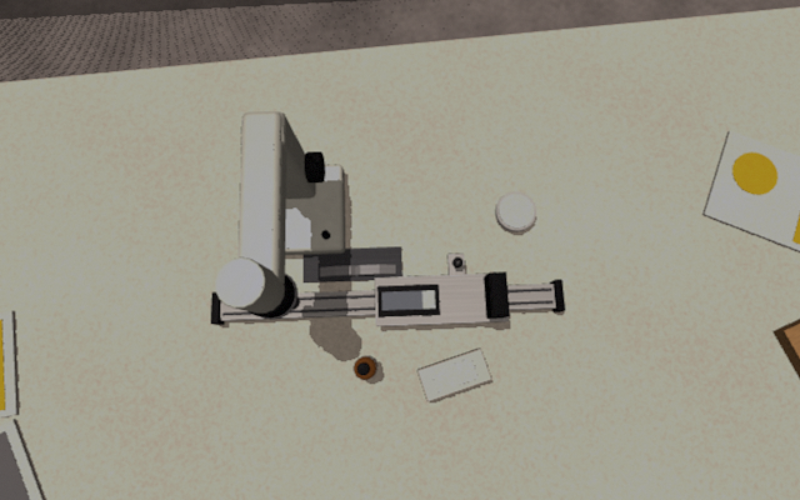

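View pics/wrist0.png

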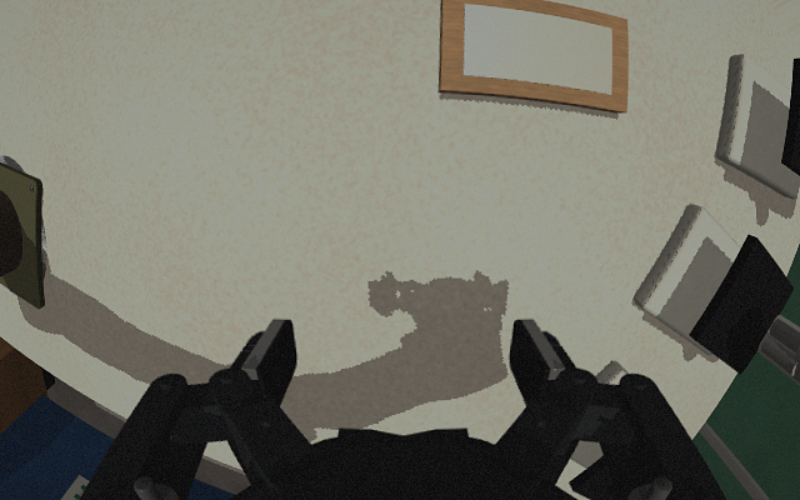

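The scene picture shows the rail running left to right, from about (248,235) to (550,245). The push block is at (305,224), the knob at (333,255), the strip at (425,270), the box at (350,185), the bottle at (421,190) and the dish at (268,307). In the top view the push block is at (497,295), the knob at (457,263) and the strip at (352,268). The wrist camera sees none of the scene yet. I'll zoom in and measure.

```bash
python3 - <<'E'
from h import *
for n,(a,b,w,h) in dict(top=(160,175,300,110),scene=(190,150,260,100)).items():
    c=cam(n); np.savez(f'{n}.npz',**{k:np.asarray(v) for k,v in c.items()})
    im=c['image'][b:b+h,a:a+w,::-1]; im=np.clip(im.astype(float)*1.6,0,255).astype(np.uint8)
    s=800/w; cv2.imwrite(f'pics/{n}z.png',cv2.resize(im,None,fx=s,fy=s,interpolation=cv2.INTER_CUBIC))
    P=pts(c); hsv=cv2.cvtColor(c['image'],cv2.COLOR_RGB2HSV)
    m=((hsv[...,2]<45)).astype(np.uint8)
    N,L,S,C=cv2.connectedComponentsWithStats(m)
    for i in range(1,N):
        if S[i,4]>25 and b-30<C[i,1]<b+h+30 and a<C[i,0]<a+w:
            q=P[L==i]; print(n,C[i].round(1),S[i],np.median(q,0).round(0),'z5-95',np.percentile(q[:,2],[5,95]).round(0))
E
```

```text
top [260.2 187.5] [257 185   7   6  32] [623.  84.  38.] z5-95 [31. 40.]
top [266.3 211.1] [243 200  39  25 391] [589.  80.   1.] z5-95 [-1.  3.]
top [365.9 209.9] [363 207   7   7  34] [ 560. -101.   48.] z5-95 [45. 50.]
top [396.9 236.2] [388 218  20  37 608] [ 507. -144.   74.] z5-95 [49. 77.]
top [225.3 240.4] [199 220  38  35 338] [514. 110. 193.] z5-95 [170. 203.]
top [446.6 236.8] [441 224  11  26 163] [ 500. -244.   24.] z5-95 [13. 26.]
top [326.5 240.6] [302 228  50  25 442] [509. -25.  30.] z5-95 [28. 32.]
top [172.5 248.4] [169 235  10  25 154] [530. 251.  23.] z5-95 [11. 25.]
top [265.6 237.8] [252 237  25   2  31] [533.  81.  19.] z5-95 [16. 21.]
top [258.5 247.9] [240 247  38   3  49] [516.  96.  19.] z5-95 [17. 21.]
top [290.4 294.8] [286 290  10  10  76] [430.  43.  66.] z5-95 [55. 67.]
scene [376.5 146.1] [374 127   6  34 113] [538. 108. 200.] z5-95 [169. 222.]
scene [336.8 143.7] [333 139   8  10  62] [434.  45.  66.] z5-95 [57. 70.]
scene [243.2 179.2] [220 162  33  35 506] [ 520. -144.   73.] z5-95 [34. 78.]
scene [199.5 187.6] [196 176   8  24 130] [ 510. -243.   25.] z5-95 [ 8. 28.]
scene [304.8 187.4] [283 177  43  20 320] [527. -23.  32.] z5-95 [29. 35.]
scene [362.3 188.6] [329 182  52  17 107] [516. 101.  21.] z5-95 [ 17. 223.]
scene [440.  196.9] [436 185   8  24 140] [544. 252.  25.] z5-95 [ 8. 27.]
scene [357.6 195.2] [345 194  26   3  53] [533.  84.  20.] z5-95 [18. 23.]
scene [266.  203.2] [263 199   7   9  48] [ 564. -100.   48.] z5-95 [37. 50.]
scene [347.6 231.1] [ 306  209   74   68 1294] [592.  72.   4.] z5-95 [  0. 167.]
scene [361.3 231.1] [359 228   6   8  38] [626.  85.  38.] z5-95 [29. 41.]
scene [408.7 257.3] [401 245  14  23 242] [720. 157. 116.] z5-95 [103. 121.]
```

```bash
ls pics
```

```text
scene0.png
scenez.png
top0.png
topz.png
wrist0.png
```

View pics/topz.png

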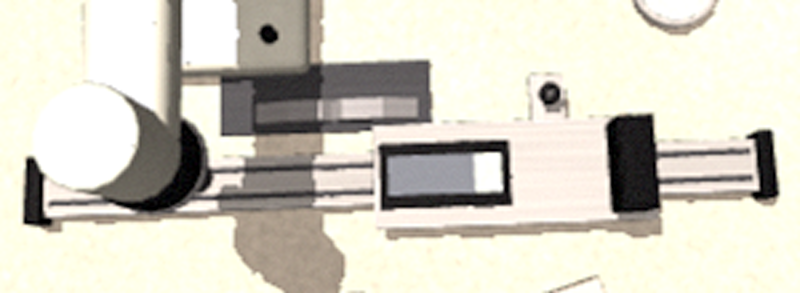

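View pics/scenez.png

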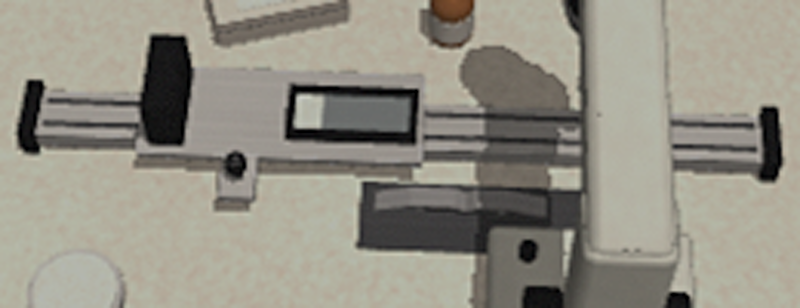

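```bash
python3 - <<'E'
from h import *
for n in ['top','scene']:
    c=dict(np.load(f'{n}.npz')); P=pts(c)
    if n=='top':
        # strip corners in zoom px /2.667 + offset
        a,b,s=160,175,800/300
        d={'ramp start':(418,108),'ramp/flat?':(387,110),'flat end':(254,112),'knob':(549,94),'notchL':(318,110),'notchR':(345,110)}
    else:
        a,b,s=190,150,800/260
        d={'ramp start':(375,200),'flat end':(547,207),'knob':(235,160),'n1':(440,200),'n2':(470,203),'n3':(490,205)}
    for k,(u,v) in d.items():
        u=u/s+a;v=v/s+b; q=P[int(round(v)),int(round(u))]
        print(n,k,(round(u,1),round(v,1)),'depth',q.round(1),'z15',onplane(c,u,v,15)[:2].round(1),'z20',onplane(c,u,v,20)[:2].round(1),'z50',onplane(c,u,v,50)[:2].round(1))
    # height profile along strip
    dirv=np.array([.064,.998]);dirv/=np.linalg.norm(dirv); nv=np.array([dirv[1],-dirv[0]])
    xy=P[...,:2]-np.array([515,0]); sy=xy@dirv; sx=xy@nv
    for lo in range(-30,100,4):
        m=(sx>42)&(sx<58)&(sy>=lo)&(sy<lo+4)&(P[...,2]>8)
        if m.any(): print(n,lo,m.sum(),np.median(P[m][:,2]).round(1),np.percentile(P[m][:,2],90).round(1))
    m=(P[...,2]>60)&(P[...,2]<90)&(abs(sx)<45)&(sy<-100)
    q=P[m]; print(n,'block top',m.sum(),np.c_[sx[m],sy[m]].min(0),np.c_[sx[m],sy[m]].max(0),np.median(q[:,2]))
    rect=cv2.minAreaRect(q[q[:,2]>70][:,:2].astype(np.float32));print(rect)
E
```

```text
top ramp start (316.8, 215.5) depth [565.7 -14.    1.9] z15 [564.7 -13.7] z20 [563.9 -13.7] z50 [559.2 -13.8]
top ramp/flat? (305.1, 216.2) depth [566.9   8.3   9.3] z15 [565.5   7.9] z20 [564.7   7.7] z50 [560.    6.7]
top flat end (255.2, 217.0) depth [576.  102.6   1.9] z15 [573.7 100. ] z20 [572.8  99.2] z50 [567.8  94.2]
top knob (365.9, 210.2) depth [ 560.4 -101.6   47.4] z15 [ 565.  -105.5] z20 [ 564.2 -104.8] z50 [ 559.5 -101. ]
top notchL (279.2, 216.2) depth [571.6  56.4  11.3] z15 [570.5  55.6] z20 [569.7  55.1] z50 [564.7  52.1]
top notchR (289.4, 216.2) depth [569.6  37.8  11.9] z15 [568.5  36.9] z20 [567.7  36.6] z50 [562.9  34.3]
top 2 3 8.2 8.7
top 6 9 8.8 9.4
top 10 11 9.7 10.7
top 14 11 10.6 11.7
top 18 12 10.1 12.2
top 22 12 10.5 11.7
top 26 12 11.1 12.4
top 30 17 10.5 11.8
top 34 10 10.4 11.3
top 38 11 10.7 11.9
top 42 11 11.0 11.9
top 46 5 9.1 9.3
top 54 5 8.5 9.7
top 58 15 10.1 11.3
top 62 13 10.4 11.5
top 66 12 10.3 11.8
top 70 12 10.6 12.0
top 74 12 10.4 11.9
top 78 11 9.6 11.3
top 82 12 10.1 11.5
top 86 5 9.8 10.2
top 90 1 8.2 8.2
top block top 551 [ -26.4128
[... 855 characters left out ...]
cene 2 1 8.0 8.0
scene 6 8 8.3 10.9
scene 10 10 10.0 12.6
scene 14 7 12.7 13.8
scene 18 9 11.3 12.9
scene 22 9 11.8 14.4
scene 26 10 10.4 11.5
scene 30 9 11.8 14.1
scene 34 11 11.7 13.7
scene 38 10 10.8 13.5
scene 42 10 11.8 12.9
scene 46 6 8.7 11.7
scene 50 1 9.2 9.2
scene 54 8 9.7 11.2
scene 58 8 11.7 13.1
scene 62 10 11.7 13.6
scene 66 10 11.4 12.9
scene 70 9 12.3 12.9
scene 74 8 11.7 14.7
scene 78 10 12.0 13.1
scene 82 11 9.9 13.3
scene 86 7 11.2 12.2
scene 90 5 8.9 10.5
scene 98 1 8.2 8.2
scene block top 367 [ -28.90415174 -159.6838289 ] [  35.29234937 -134.7793979 ] 75.10540862637303
((509.99407958984375, -146.8521728515625), (25.046817779541016, 61.383296966552734), 85.20421600341797)
```

Both depth views agree: the notch is about 52 mm along the rail from y=0, and the push face is at about (509,-159). The rail axis is about (0.066, 0.998), so travel should be about 150 mm. I'll bring the shut fingers over the rail, behind the block.

```bash
python3 -c "
from station import ctrl; print(ctrl.grip_point_offset)"
python3 -m inch '[{"dx":0.024,"dy":0.031,"az":-4.5,"fingers":0},{"dx":0.024,"dy":0.031,"az":-4.5,"fingers":0},{"dx":0.024,"dy":0.031,"az":-4.5,"fingers":0},{"dx":0.024,"dy":0.031,"az":-4.5,"fingers":0},{"dx":0.024,"dy":0.031,"az":-4.6,"fingers":0}]'
python3 -m inch '[{"dx":0.024,"dy":0.031,"fingers":0},{"dx":0.024,"dy":0.031,"fingers":0},{"dx":0.024,"dy":0.031,"fingers":0},{"dx":0.024,"dy":0.031,"fingers":0},{"dx":0.024,"dy":0.031,"fingers":0}]'
```

```text
18.700000000000003invalid input at $[0]: expected keys ax, ay, az, dx, dy, dz, fingers
invalid input at $[0]: expected keys ax, ay, az, dx, dy, dz, fingers
```

```bash

python3 -m inch '[{"ax":0,"ay":0,"az":-4.5,"dx":0.024,"dy":0.031,"dz":0,"fingers":0},{"ax":0,"ay":0,"az":-4.5,"dx":0.024,"dy":0.031,"dz":0,"fingers":0},{"ax":0,"ay":0,"az":-4.5,"dx":0.024,"dy":0.031,"dz":0,"fingers":0},{"ax":0,"ay":0,"az":-4.5,"dx":0.024,"dy":0.031,"dz":0,"fingers":0},{"ax":0,"ay":0,"az":-4.6,"dx":0.024,"dy":0.031,"dz":0,"fingers":0}]'
python3 -m inch '[{"ax":0,"ay":0,"az":0,"dx":0.024,"dy":0.031,"dz":0,"fingers":0},{"ax":0,"ay":0,"az":0,"dx":0.024,"dy":0.031,"dz":0,"fingers":0},{"ax":0,"ay":0,"az":0,"dx":0.024,"dy":0.031,"dz":0,"fingers":0},{"ax":0,"ay":0,"az":0,"dx":0.024,"dy":0.031,"dz":0,"fingers":0},{"ax":0,"ay":0,"az":0,"dx":0.024,"dy":0.031,"dz":0,"fingers":0}]'
```

```text
clock: 0.67
position: [322.0, -435.2, 231.3]
tool_rot: [-0.0, 0.999, -0.036, 0.0]
wrist_force: [0.4, -0.5, 0.2]
gripper_width: 0.303
clock: 1.08
position: [442.2, -280.0, 231.4]
tool_rot: [0.0, 0.999, -0.033, 0.0]
wrist_force: [0.9, -0.0, 0.7]
gripper_width: -0.004
```

```bash

python3 -m inch '[{"ax":0,"ay":0,"az":0,"dx":0.021,"dy":0.025,"dz":0,"fingers":0},{"ax":0,"ay":0,"az":0,"dx":0.021,"dy":0.025,"dz":0,"fingers":0},{"ax":0,"ay":0,"az":0,"dx":0.022,"dy":0.025,"dz":0,"fingers":0},{"ax":0,"ay":0,"az":0,"dx":0,"dy":0,"dz":-0.03,"fingers":0},{"ax":0,"ay":0,"az":0,"dx":0,"dy":0,"dz":-0.03,"fingers":0}]'
python3 -m inch '[{"ax":0,"ay":0,"az":0,"dx":0,"dy":0,"dz":-0.03,"fingers":0},{"ax":0,"ay":0,"az":0,"dx":0,"dy":0,"dz":-0.03,"fingers":0},{"ax":0,"ay":0,"az":0,"dx":0,"dy":0,"dz":0,"fingers":0}]'
python3 - <<'E'
from h import *
for n in ['scene','top','wrist']:
    c=cam(n);save(c,f'pics/{n}1.png',1.25)
E
```

```text
clock: 1.5
position: [509.0, -204.3, 172.0]
tool_rot: [0.0, 1.0, -0.031, 0.003]
wrist_force: [0.4, -0.4, -1.5]
gripper_width: -0.004
clock: 1.75
position: [501.9, -205.1, 106.6]
tool_rot: [-0.001, 0.999, -0.033, -0.005]
wrist_force: [-0.1, 0.3, -0.1]
gripper_width: -0.003
```

View pics/scene1.png

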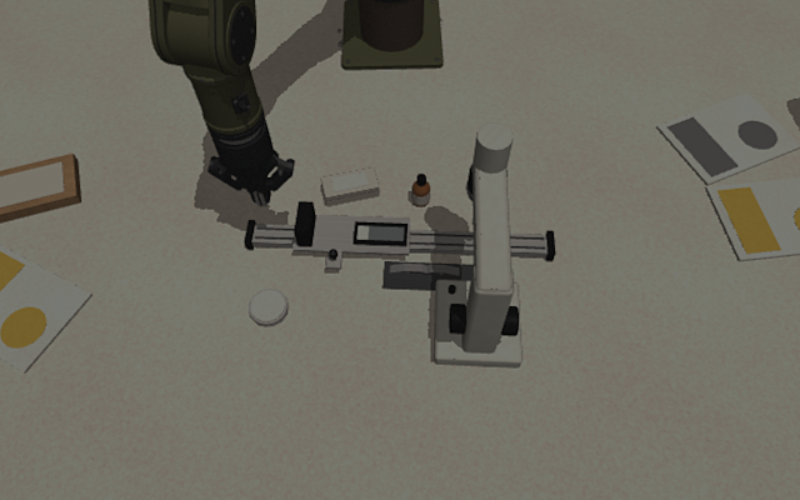

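View pics/wrist1.png

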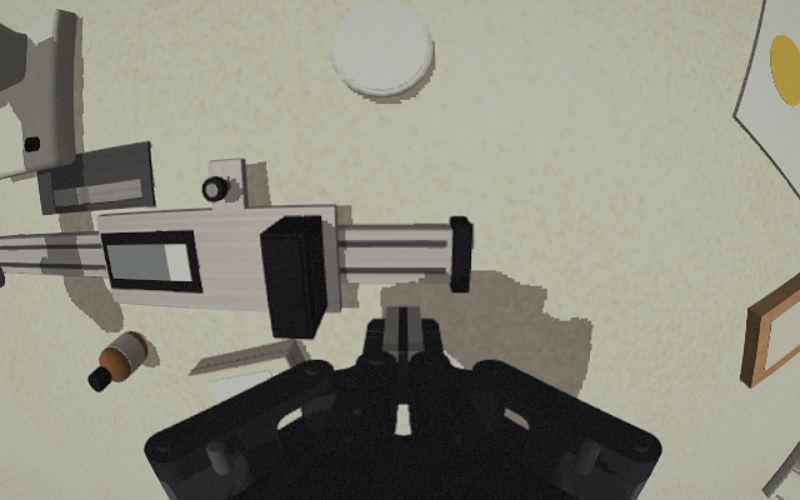

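View pics/top1.png

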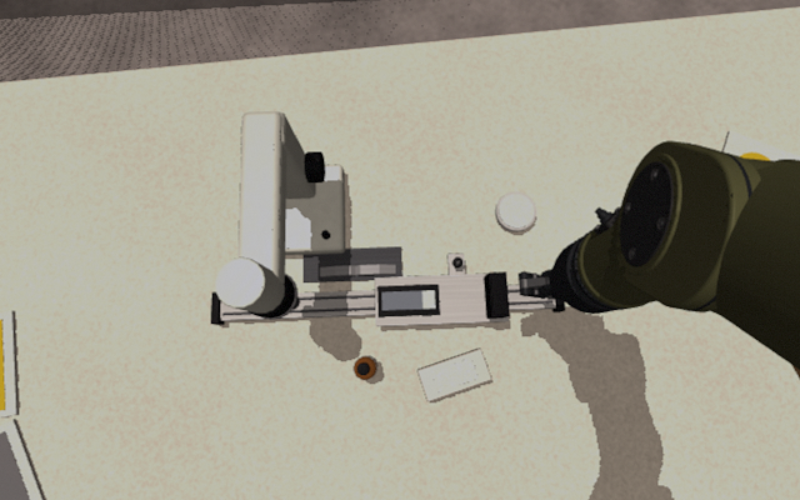

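The scene view shows the shut fingers at (263,197), behind the block at (305,224), with the carriage unmoved. The wrist view shows the linkage bulging sideways beside the tips, with its outer corners at (155,440) and (655,440). I'll measure how low that bulge sits.

```bash
python3 - <<'E'
from h import *
from scipy.spatial.transform import Rotation as Ro
c=cam('wrist');o=ctrl.get_obs();z=c['z_map']
v,u=np.mgrid[:400,:640];x=u-c['cx'];y=v-c['cy'];r=np.hypot(x,y)+1e-9;th=r/c['f']
P=np.stack([x/r*np.tan(th)*z,y/r*np.tan(th)*z,z],-1); W=(P-c['t'])@c['R']
q=o['tool_rot'];T=Ro.from_quat([q[1],q[2],q[3],q[0]]).as_matrix()
L=(W-o['position'])@T
m=(z>0)&(L[...,2]<15)&(L[...,2]>-110)&(abs(L[...,1])<80)&(abs(L[...,0])<60)&(v>220)
for h in range(-100,10,5):
    k=m&(L[...,2]>=h)&(L[...,2]<h+5)
    if k.any(): print(h,k.sum(),np.percentile(L[k][:,1],[1,99]).round(0),np.percentile(L[k][:,0],[1,99]).round(0))
print(o['position'],o['wrist_force'])
E
```

```text
-100 2582 [-50.  51.] [ 5. 21.]
-95 5458 [-58.  58.] [ 0. 21.]
-90 5571 [-60.  60.] [ 2. 19.]
-85 3827 [-58.  58.] [ 1. 18.]
-80 3687 [-54.  54.] [-7. 18.]
-75 3544 [-50.  50.] [-7. 18.]
-70 2486 [-47.  47.] [-7. 18.]
-65 1706 [-43.  43.] [-8. 17.]
-60 2967 [-38.  38.] [-8. 13.]
-55 2032 [-35.  36.] [-8. 14.]
-50 1476 [-31.  32.] [-9. 15.]
-45 630 [-27.  28.] [-5. 15.]
-40 509 [-11.  10.] [-10.  13.]
-35 226 [-13.  13.] [ 7. 12.]
-30 374 [-13.  13.] [ 7. 12.]
-25 339 [-14.  14.] [ 7. 12.]
-20 312 [-13.  13.] [ 7. 12.]
-15 254 [-13.  14.] [ 7. 12.]
-10 202 [-12.  12.] [ 7. 12.]
-5 23 [-6.  6.] [11. 12.]
[ 506.44555639 -207.27661646  112.97257082] [ 0.66481397 -0.17403638  0.31042605]
```

The fingers stay within ±14 mm up to 40 mm above the tip, so at TCP z≈49 only the fingertips can meet the block. I'll go down and close in.

```bash

python3 -m inch '[{"ax":0,"ay":0,"az":0,"dx":0,"dy":0,"dz":-0.022,"fingers":0},{"ax":0,"ay":0,"az":0,"dx":0,"dy":0,"dz":-0.022,"fingers":0},{"ax":0,"ay":0,"az":0,"dx":0,"dy":0,"dz":-0.02,"fingers":0},{"ax":0,"ay":0,"az":0,"dx":0,"dy":0,"dz":0,"fingers":0},{"ax":0,"ay":0,"az":0,"dx":0,"dy":0,"dz":0,"fingers":0}]'
python3 -m inch '[{"ax":0,"ay":0,"az":0,"dx":0.0005,"dy":0.009,"dz":0,"fingers":0},{"ax":0,"ay":0,"az":0,"dx":0.0005,"dy":0.008,"dz":0,"fingers":0},{"ax":0,"ay":0,"az":0,"dx":0.0005,"dy":0.007,"dz":0,"fingers":0},{"ax":0,"ay":0,"az":0,"dx":0.0003,"dy":0.004,"dz":0,"fingers":0},{"ax":0,"ay":0,"az":0,"dx":0,"dy":0,"dz":0,"fingers":0}]'
python3 -m inch '[{"ax":0,"ay":0,"az":0,"dx":0.0002,"dy":0.003,"dz":0,"fingers":0},{"ax":0,"ay":0,"az":0,"dx":0.0002,"dy":0.003,"dz":0,"fingers":0},{"ax":0,"ay":0,"az":0,"dx":0.0002,"dy":0.003,"dz":0,"fingers":0}]'
python3 - <<'E'
from h import *
for n in ['scene','wrist']:
    c=cam(n);save(c,f'pics/{n}2.png',1.25)
o=ctrl.get_obs();print(o['position'],o['wrist_force'])
E
```

```text
clock: 2.37
position: [505.8, -207.0, 48.5]
tool_rot: [0.0, 0.999, -0.033, 0.001]
wrist_force: [-0.0, 0.3, 0.0]
gripper_width: -0.0
clock: 2.78
position: [507.7, -176.6, 47.9]
tool_rot: [-0.0, 0.999, -0.032, 0.0]
wrist_force: [0.3, 0.1, -0.1]
gripper_width: -0.003
clock: 3.03
position: [507.7, -170.2, 47.4]
tool_rot: [0.0, 0.999, -0.034, 0.0]
wrist_force: [-0.2, -1.2, 1.6]
gripper_width: 0.002
[ 507.67624334 -169.46017095   47.31649385] [ 0.83381612 -0.69050223  0.01407382]
```

View pics/wrist2.png

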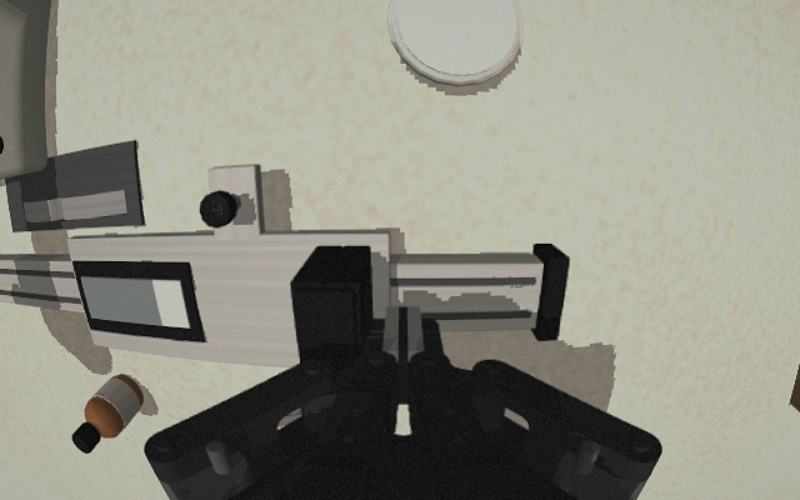

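View pics/scene2.png

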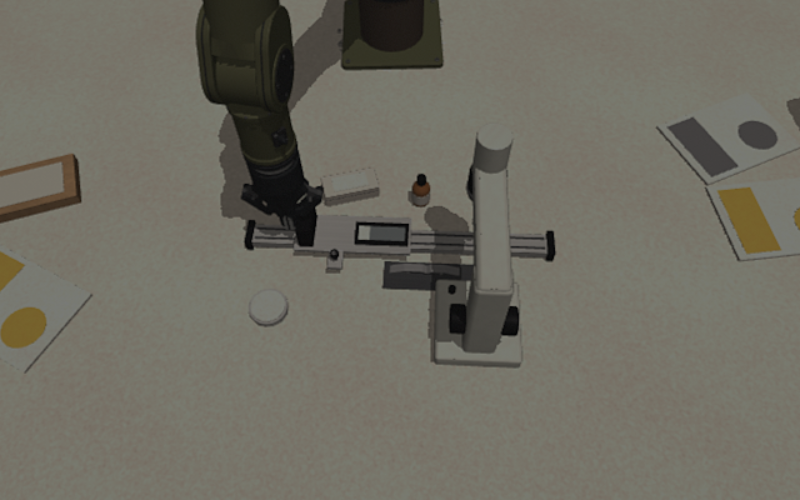

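In the wrist view the finger touches the block's rear face at (380,330), and the force agrees at about -1 N in y. By dead reckoning the TCP should be near y≈-23 when seated. I'll push on, quickly up to the ramp and then slowly.

```bash

python3 -m inch '[{"ax":0,"ay":0,"az":0,"dx":0.0003,"dy":0.005,"dz":0,"fingers":0},{"ax":0,"ay":0,"az":0,"dx":0.0005,"dy":0.007,"dz":0,"fingers":0},{"ax":0,"ay":0,"az":0,"dx":0.0005,"dy":0.007,"dz":0,"fingers":0},{"ax":0,"ay":0,"az":0,"dx":0.0005,"dy":0.007,"dz":0,"fingers":0},{"ax":0,"ay":0,"az":0,"dx":0.0005,"dy":0.007,"dz":0,"fingers":0}]'
python3 -m inch '[{"ax":0,"ay":0,"az":0,"dx":0.0005,"dy":0.007,"dz":0.0005,"fingers":0},{"ax":0,"ay":0,"az":0,"dx":0.0005,"dy":0.007,"dz":0,"fingers":0},{"ax":0,"ay":0,"az":0,"dx":0.0005,"dy":0.007,"dz":0,"fingers":0},{"ax":0,"ay":0,"az":0,"dx":0.0003,"dy":0.005,"dz":0,"fingers":0},{"ax":0,"ay":0,"az":0,"dx":0.0002,"dy":0.003,"dz":0,"fingers":0}]'

```

```text
clock: 3.55
position: [509.9, -135.7, 47.3]
tool_rot: [-0.0, 0.999, -0.033, -0.0]
wrist_force: [1.0, -1.5, 0.2]
gripper_width: -0.0
clock: 3.97
position: [511.9, -106.4, 47.8]
tool_rot: [-0.0, 0.999, -0.033, -0.0]
wrist_force: [-0.5, -2.8, -0.4]
gripper_width: 0.001
```

```bash

for i in 1; do :; done
python3 -m inch '[{"ax":0,"ay":0,"az":0,"dx":0.0002,"dy":0.003,"dz":0,"fingers":0},{"ax":0,"ay":0,"az":0,"dx":0.0002,"dy":0.003,"dz":0,"fingers":0},{"ax":0,"ay":0,"az":0,"dx":0.0002,"dy":0.003,"dz":0,"fingers":0},{"ax":0,"ay":0,"az":0,"dx":0.0002,"dy":0.003,"dz":0,"fingers":0},{"ax":0,"ay":0,"az":0,"dx":0.0002,"dy":0.003,"dz":0,"fingers":0}]'
python3 -m inch '[{"ax":0,"ay":0,"az":0,"dx":0.0002,"dy":0.003,"dz":0,"fingers":0},{"ax":0,"ay":0,"az":0,"dx":0.0002,"dy":0.003,"dz":0,"fingers":0},{"ax":0,"ay":0,"az":0,"dx":0.0002,"dy":0.003,"dz":0,"fingers":0}]'
python3 -m inch '[{"ax":0,"ay":0,"az":0,"dx":0.0002,"dy":0.003,"dz":0,"fingers":0},{"ax":0,"ay":0,"az":0,"dx":0.0002,"dy":0.003,"dz":0,"fingers":0},{"ax":0,"ay":0,"az":0,"dx":0.0002,"dy":0.003,"dz":0,"fingers":0}]'
python3 -m inch '[{"ax":0,"ay":0,"az":0,"dx":0.0002,"dy":0.003,"dz":0,"fingers":0},{"ax":0,"ay":0,"az":0,"dx":0.0002,"dy":0.003,"dz":0,"fingers":0},{"ax":0,"ay":0,"az":0,"dx":0.0002,"dy":0.003,"dz":0,"fingers":0}]'

```

```text
clock: 4.38
position: [512.7, -92.7, 47.8]
tool_rot: [0.0, 0.999, -0.033, -0.0]
wrist_force: [-0.9, -1.3, -0.3]
gripper_width: 0.003
clock: 4.63
position: [513.4, -83.5, 47.8]
tool_rot: [0.0, 0.999, -0.033, -0.0]
wrist_force: [-0.4, -1.8, -1.7]
gripper_width: -0.0
clock: 4.88
position: [514.1, -74.4, 47.8]
tool_rot: [0.0, 0.999, -0.033, -0.0]
wrist_force: [-1.5, -2.0, -0.7]
gripper_width: -0.002
clock: 5.13
position: [514.4, -68.3, 47.9]
tool_rot: [0.002, 0.999, -0.035, -0.0]
wrist_force: [-1.0, -8.4, -0.6]
gripper_width: -0.001
```

```bash

python3 -m inch '[{"ax":0,"ay":0,"az":0,"dx":0.0002,"dy":0.003,"dz":0,"fingers":0},{"ax":0,"ay":0,"az":0,"dx":0.0002,"dy":0.003,"dz":0,"fingers":0},{"ax":0,"ay":0,"az":0,"dx":0.0002,"dy":0.003,"dz":0,"fingers":0}]'
python3 -m inch '[{"ax":0,"ay":0,"az":0,"dx":0.0002,"dy":0.003,"dz":0,"fingers":0},{"ax":0,"ay":0,"az":0,"dx":0.0002,"dy":0.003,"dz":0,"fingers":0}]'
python3 -m inch '[{"ax":0,"ay":0,"az":0,"dx":0.0002,"dy":0.003,"dz":0,"fingers":0},{"ax":0,"ay":0,"az":0,"dx":0.0001,"dy":0.002,"dz":0,"fingers":0},{"ax":0,"ay":0,"az":0,"dx":0,"dy":0,"dz":0,"fingers":0}]'
python3 - <<'E'
from h import *
for n in ['wrist','scene']:
    c=cam(n);save(c,f'pics/{n}3.png',1.25)
o=ctrl.get_obs();print(o['position'],o['wrist_force'])
E
```

```text
clock: 5.38
position: [515.0, -60.2, 47.9]
tool_rot: [0.002, 0.999, -0.035, -0.0]
wrist_force: [-2.3, -11.6, -0.2]
gripper_width: 0.003
clock: 5.55
position: [515.4, -53.2, 47.9]
tool_rot: [0.002, 0.999, -0.035, -0.0]
wrist_force: [-1.5, -6.0, 0.2]
gripper_width: -0.001
clock: 5.8
position: [516.0, -45.9, 47.8]
tool_rot: [0.0, 0.999, -0.033, -0.0]
wrist_force: [-0.9, -0.7, -0.7]
gripper_width: -0.003
[516.02298024 -45.58866041  47.83852644] [-1.26539094 -1.73354259 -1.12348846]
```

View pics/wrist3.png

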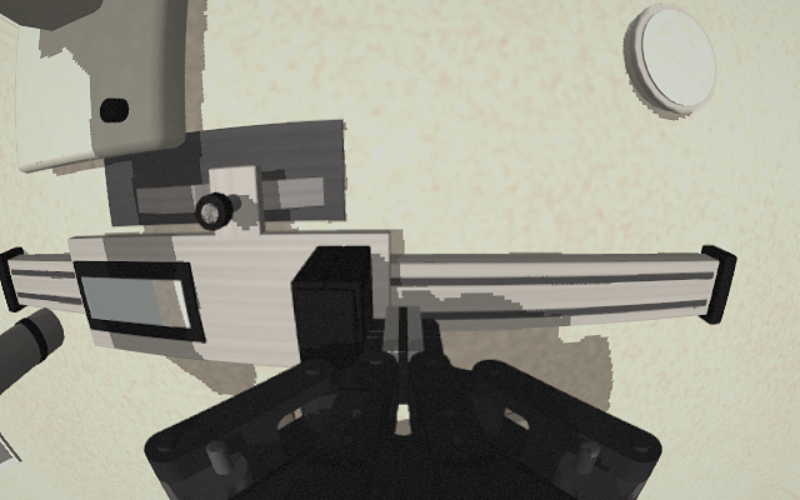

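View pics/scene3.png

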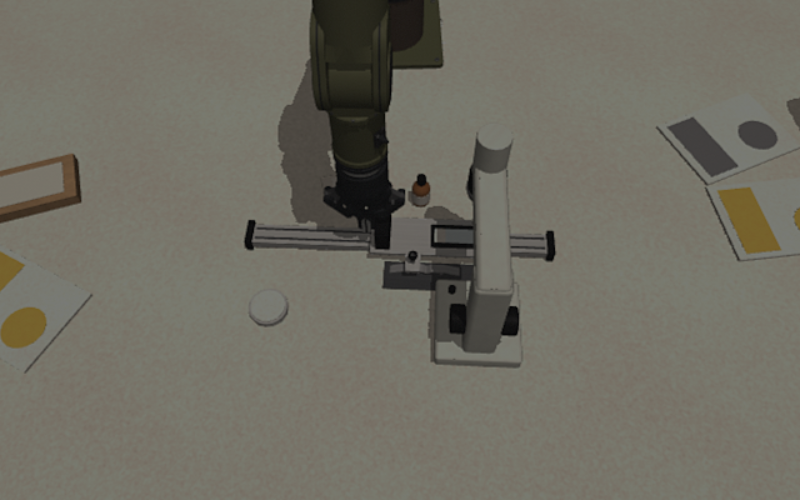

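The wrist view shows the knob at (213,210) over the strip's flat, short of the notch, which agrees with the force drop from 11 N to about 2 N. I'll go on in small steps and watch for the jump.

```bash

python3 -m inch '[{"ax":0,"ay":0,"az":0,"dx":0.0002,"dy":0.002,"dz":0,"fingers":0},{"ax":0,"ay":0,"az":0,"dx":0.0001,"dy":0.002,"dz":0,"fingers":0},{"ax":0,"ay":0,"az":0,"dx":0.0001,"dy":0.002,"dz":0,"fingers":0}]'
python3 -m inch '[{"ax":0,"ay":0,"az":0,"dx":0.0001,"dy":0.002,"dz":0,"fingers":0},{"ax":0,"ay":0,"az":0,"dx":0.0001,"dy":0.001,"dz":0,"fingers":0}]'
python3 - <<'E'
from h import *
o=ctrl.get_obs();print(o['position'],o['wrist_force'])
c=cam('scene'); save(c,'pics/scene4.png',1.25)
P=pts(c); np.savez('s4.npz',P=P)
d=np.array([.0663,.9978]); nv=np.array([d[1],-d[0]])
xy=P[...,:2]-np.array([519.5,0]); s=xy@d; x=xy@nv
m=(P[...,2]>42)&(P[...,2]<60)&(x>38)&(x<62)&(s<70)&(s>-40)
print('knob',m.sum(),np.median(x[m]),np.median(s[m]),np.percentile(P[m][:,2],[50,90,98]))
E
```

```text
clock: 6.15
position: [516.3, -40.9, 47.8]
tool_rot: [0.001, 0.999, -0.034, -0.0]
wrist_force: [-2.0, -5.2, 0.4]
gripper_width: -0.0
clock: 6.32
position: [516.5, -37.5, 47.8]
tool_rot: [0.001, 0.999, -0.034, -0.0]
wrist_force: [-1.7, -3.7, -0.6]
gripper_width: -0.002
[516.52631418 -37.51475374  47.84217204] [-1.71194062 -3.72762427 -0.59480803]
knob 52 51.37941379002038 36.91220138137467 [52.34490317 54.31533496 55.5031233 ]
```

```bash

python3 -m inch '[{"ax":0,"ay":0,"az":0,"dx":0.0001,"dy":0.0015,"dz":0,"fingers":0},{"ax":0,"ay":0,"az":0,"dx":0.0001,"dy":0.0015,"dz":0,"fingers":0}]'
python3 -m inch '[{"ax":0,"ay":0,"az":0,"dx":0.0001,"dy":0.001,"dz":0,"fingers":0},{"ax":0,"ay":0,"az":0,"dx":0.0001,"dy":0.001,"dz":0,"fingers":0}]'
python3 -m inch '[{"ax":0,"ay":0,"az":0,"dx":0.0001,"dy":0.001,"dz":0,"fingers":0}]'

```

```text
clock: 6.53
position: [516.7, -34.4, 47.8]
tool_rot: [0.0, 0.999, -0.034, -0.0]
wrist_force: [-1.9, -3.7, -1.0]
gripper_width: 0.002
clock: 6.7
position: [516.9, -32.1, 47.8]
tool_rot: [0.0, 0.999, -0.034, -0.0]
wrist_force: [-2.3, -5.5, 0.1]
gripper_width: -0.003
clock: 6.78
position: [517.0, -31.0, 47.8]
tool_rot: [0.0, 0.999, -0.034, -0.0]
wrist_force: [-0.8, -4.3, -0.1]
gripper_width: 0.005
```

```bash

python3 -m inch '[{"ax":0,"ay":0,"az":0,"dx":0.0001,"dy":0.001,"dz":0,"fingers":0}]'
python3 -m inch '[{"ax":0,"ay":0,"az":0,"dx":0,"dy":0,"dz":0,"fingers":0}]'
python3 -m inch '[{"ax":0,"ay":0,"az":0,"dx":0.0001,"dy":0.001,"dz":0,"fingers":0}]'
python3 -m inch '[{"ax":0,"ay":0,"az":0,"dx":0,"dy":0,"dz":0,"fingers":0}]'

```

```text
clock: 6.87
position: [517.1, -29.6, 47.8]
tool_rot: [-0.0, 0.999, -0.033, -0.0]
wrist_force: [-1.2, -3.5, -0.0]
gripper_width: 0.001
clock: 6.95
position: [517.4, -28.6, 47.8]
tool_rot: [-0.001, 0.999, -0.033, 0.0]
wrist_force: [-1.2, -0.6, -0.2]
gripper_width: -0.002
clock: 7.03
position: [517.6, -27.8, 47.8]
tool_rot: [-0.0, 0.999, -0.033, 0.0]
wrist_force: [-1.0, -0.8, -0.3]
gripper_width: 0.005
clock: 7.12
position: [518.0, -27.3, 47.9]
tool_rot: [-0.001, 0.999, -0.033, 0.001]
wrist_force: [0.5, 0.4, 0.8]
gripper_width: 0.001
```

The force dipped to nothing, so it probably jumped. I'll check where the carriage is.

```bash
cat > k.py <<'E'
from h import *
import sys
o=ctrl.get_obs();print(o['position'],o['wrist_force'])
c=cam('scene'); save(c,f'pics/scene{sys.argv[1]}.png',1.25)
w=cam('wrist'); save(w,f'pics/wrist{sys.argv[1]}.png',1.25)
P=pts(c)
d=np.array([.0663,.9978]); nv=np.array([d[1],-d[0]])
xy=P[...,:2]-np.array([519.5,0]); s=xy@d; x=xy@nv
m=(P[...,2]>42)&(P[...,2]<60)&(x>38)&(x<62)&(s<75)&(s>-40)
print('knob',m.sum(),np.median(x[m]),np.median(s[m]),np.percentile(P[m][:,2],[50,90,98]))
m=(P[...,2]>70)&(P[...,2]<79)&(abs(x)<33)&(s<60)&(s>-9)
if m.any(): print('block top s',np.percentile(s[m],[2,50,98]))
E
python3 k.py 5
```

```text
[518.00287472 -27.25165587  47.86619513] [0.53674513 0.39771455 0.80793796]
knob 47 50.808146208512426 47.678029198558086 [51.48611731 53.39304801 54.03331098]
block top s [-8.57942686  0.91825627  9.20454337]
```

View pics/wrist5.png

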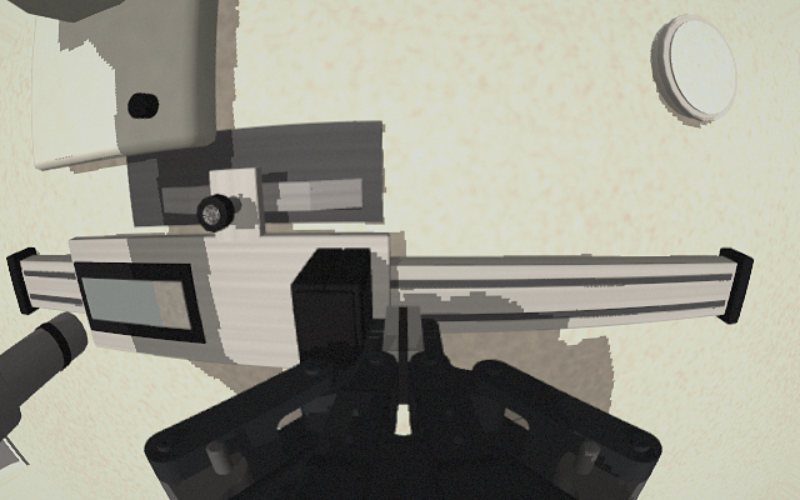

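The wrist view shows the knob at (213,213) and the block still against the finger. The knob has moved about as far as the TCP and dropped about 1 mm, so the ball is just entering the notch. I'll go on by millimetres.

```bash

python3 -m inch '[{"ax":0,"ay":0,"az":0,"dx":0,"dy":0.001,"dz":0,"fingers":0},{"ax":0,"ay":0,"az":0,"dx":0,"dy":0,"dz":0,"fingers":0}]'
python3 k.py 6
python3 -m inch '[{"ax":0,"ay":0,"az":0,"dx":0,"dy":0.001,"dz":0,"fingers":0},{"ax":0,"ay":0,"az":0,"dx":0,"dy":0,"dz":0,"fingers":0}]'
python3 k.py 7

```

```text
clock: 7.38
position: [517.9, -27.0, 47.9]
tool_rot: [-0.0, 0.999, -0.033, 0.0]
wrist_force: [0.2, 0.3, -0.6]
gripper_width: 0.004
[517.89383972 -27.00271368  47.88175716] [ 0.23077382  0.30280461 -0.55844939]
knob 47 51.4633538736578 47.72865667547186 [51.03687155 53.10665677 53.95236788]
block top s [-8.60498549  1.36974522  9.77501026]
clock: 7.65
position: [517.4, -26.5, 47.8]
tool_rot: [-0.0, 0.999, -0.033, 0.0]
wrist_force: [-0.1, -0.1, 0.0]
gripper_width: 0.005
[517.42965395 -26.47282949  47.82527706] [-0.0721555  -0.06638299  0.04020262]
knob 47 51.02931303110152 47.74646076338483 [50.72841049 53.06280768 54.4365592 ]
block top s [-8.46765818  1.29788543  9.94035616]
```

```bash

python3 -m inch '[{"ax":0,"ay":0,"az":0,"dx":0.0001,"dy":0.001,"dz":0,"fingers":0},{"ax":0,"ay":0,"az":0,"dx":0,"dy":0,"dz":0,"fingers":0}]'
python3 k.py 8
python3 - <<'E'
import cv2
a=cv2.imread('pics/scene3.png')
import numpy as np
o=[]
for n in ['scene4','scene8']:
    i=cv2.imread(f'pics/{n}.png')[225:300,370:500]; o.append(cv2.resize(np.clip(i*1.8,0,255).astype(np.uint8),None,fx=4,fy=4,interpolation=cv2.INTER_CUBIC))
cv2.imwrite('pics/cmp8.png',np.vstack(o))
E
```

```text
clock: 7.92
position: [517.4, -25.7, 47.8]
tool_rot: [0.0, 0.999, -0.033, -0.0]
wrist_force: [0.3, -0.6, 0.7]
gripper_width: -0.002
[517.43327057 -25.70583934  47.80602602] [ 0.33622677 -0.57438245  0.67964494]
knob 52 51.34905304892337 49.59947012826474 [49.97948931 52.1832171  53.42582184]
block top s [-8.70881301  1.9146626  10.86075206]
```

View pics/cmp8.png

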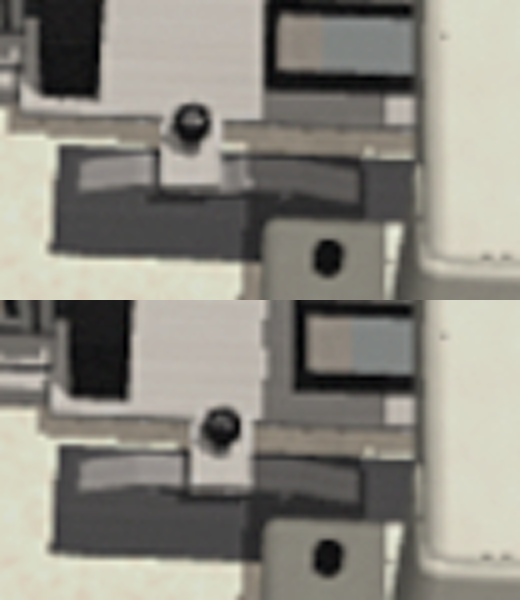

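In both crops the knob, at (190,120) then (222,427), follows the push with almost no force. It is sinking (52.3, 51.0, 50.0 mm), so it is sliding down the notch's side but not yet at the bottom. I'll continue until the force rises.

```bash

python3 -m inch '[{"ax":0,"ay":0,"az":0,"dx":0.0001,"dy":0.001,"dz":0,"fingers":0},{"ax":0,"ay":0,"az":0,"dx":0,"dy":0,"dz":0,"fingers":0}]'
python3 k.py 9
python3 -m inch '[{"ax":0,"ay":0,"az":0,"dx":0.0001,"dy":0.001,"dz":0,"fingers":0},{"ax":0,"ay":0,"az":0,"dx":0,"dy":0,"dz":0,"fingers":0}]'
python3 k.py 10
```

```text
clock: 8.18
position: [517.5, -24.7, 47.8]
tool_rot: [0.0, 0.999, -0.033, -0.0]
wrist_force: [0.4, -0.2, -0.3]
gripper_width: -0.003
[517.51204116 -24.69778379  47.80913596] [ 0.43845851 -0.20712036 -0.31134768]
knob 49 51.33161154081702 49.7802322718656 [50.22714692 52.45487602 53.41213788]
block top s [-8.62482949  1.40091808 11.60744763]
clock: 8.45
position: [517.7, -23.6, 47.8]
tool_rot: [-0.0, 0.999, -0.033, 0.0]
wrist_force: [0.4, -0.2, -0.8]
gripper_width: -0.002
[517.67632699 -23.57581912  47.80524692] [ 0.3996411  -0.20927922 -0.81981143]
knob 48 50.736282235534624 51.53561667765742 [49.04118274 51.34700504 51.98941371]
block top s [-8.27727589  2.86546619 12.86526368]
```

```bash

python3 -m inch '[{"ax":0,"ay":0,"az":0,"dx":0.0001,"dy":0.001,"dz":0,"fingers":0},{"ax":0,"ay":0,"az":0,"dx":0,"dy":0,"dz":0,"fingers":0}]'
python3 k.py 11

```

```text
clock: 8.72
position: [517.8, -22.9, 47.8]
tool_rot: [0.0, 0.999, -0.033, 0.0]
wrist_force: [-0.0, -0.8, -0.0]
gripper_width: -0.001
[517.75452527 -22.89899268  47.82434823] [-0.0022065  -0.83301645 -0.00815422]
knob 47 51.492841602051335 51.66268573847849 [48.46880306 50.64619555 52.96468962]
block top s [-8.34719681  2.69803091 13.16867414]
```

```bash

python3 -m inch '[{"ax":0,"ay":0,"az":0,"dx":0,"dy":0.0006,"dz":0,"fingers":0},{"ax":0,"ay":0,"az":0,"dx":0,"dy":0,"dz":0,"fingers":0}]'
python3 k.py 12
python3 -m inch '[{"ax":0,"ay":0,"az":0,"dx":0,"dy":0.0006,"dz":0,"fingers":0},{"ax":0,"ay":0,"az":0,"dx":0,"dy":0,"dz":0,"fingers":0}]'
python3 k.py 13

```

```text
clock: 8.98
position: [517.7, -22.8, 47.8]
tool_rot: [0.0, 0.999, -0.034, 0.0]
wrist_force: [-0.3, -2.4, -0.2]
gripper_width: -0.001
[517.71209038 -22.75713231  47.81519956] [-0.33556584 -2.37293693 -0.24694435]
knob 50 51.78834439947713 51.73314667085865 [48.72556208 51.35848293 52.2696774 ]
block top s [-8.50321775  3.11835148 13.35714935]
clock: 9.25
position: [517.8, -22.6, 47.8]
tool_rot: [0.001, 0.999, -0.034, 0.0]
wrist_force: [-0.2, -5.1, -0.7]
gripper_width: 0.002
[517.75378352 -22.56102244  47.8495186 ] [-0.23072638 -5.06563179 -0.70955138]
knob 48 51.3364833708839 51.707042623832024 [48.61747323 51.00293283 51.86115362]
block top s [-8.51260529  3.34072038 13.57768435]
```

The force climbs to 5 N with the carriage and TCP standing still, and the knob has dropped about 4 mm. The ball is seated, so I'll back straight away.

```bash

python3 -m inch '[{"ax":0,"ay":0,"az":0,"dx":-0.0002,"dy":-0.003,"dz":0,"fingers":0},{"ax":0,"ay":0,"az":0,"dx":-0.0003,"dy":-0.005,"dz":0,"fingers":0},{"ax":0,"ay":0,"az":0,"dx":-0.0006,"dy":-0.01,"dz":0,"fingers":0},{"ax":0,"ay":0,"az":0,"dx":-0.001,"dy":-0.015,"dz":0,"fingers":0},{"ax":0,"ay":0,"az":0,"dx":-0.001,"dy":-0.02,"dz":0,"fingers":0}]'
python3 -m inch '[{"ax":0,"ay":0,"az":0,"dx":-0.001,"dy":-0.02,"dz":0,"fingers":0},{"ax":0,"ay":0,"az":0,"dx":-0.001,"dy":-0.02,"dz":0.01,"fingers":0},{"ax":0,"ay":0,"az":0,"dx":-0.001,"dy":-0.02,"dz":0.03,"fingers":0},{"ax":0,"ay":0,"az":0,"dx":0,"dy":-0.02,"dz":0.03,"fingers":0},{"ax":0,"ay":0,"az":0,"dx":0,"dy":-0.02,"dz":0.03,"fingers":0}]'
python3 -m inch '[{"ax":0,"ay":0,"az":0,"dx":0,"dy":-0.02,"dz":0.03,"fingers":0},{"ax":0,"ay":0,"az":0,"dx":0,"dy":-0.02,"dz":0.03,"fingers":0},{"ax":0,"ay":0,"az":0,"dx":0,"dy":-0.02,"dz":0.02,"fingers":0},{"ax":0,"ay":0,"az":0,"dx":0,"dy":0,"dz":0,"fingers":0},{"ax":0,"ay":0,"az":0,"dx":0,"dy":0,"dz":0,"fingers":0}]'
python3 k.py 14
python3 - <<'E'
from h import *
c=cam('top');save(c,'pics/top14.png',1.25)
P=pts(c);d=np.array([.0663,.9978]);nv=np.array([d[1],-d[0]])
xy=P[...,:2]-np.array([519.5,0]);s=xy@d;x=xy@nv
m=(P[...,2]>70)&(P[...,2]<79)&(abs(x)<33)&(s<40)&(s>-40);print('block top s',np.percentile(s[m],[2,98]))
m=(P[...,2]>42)&(P[...,2]<60)&(x>38)&(x<62)&(s<75)&(s>20);print('knob',np.median(s[m]),np.median(P[m][:,2]))
E
```

```text
clock: 9.77
position: [514.8, -73.4, 47.8]
tool_rot: [-0.001, 0.999, -0.032, 0.0]
wrist_force: [-0.4, 0.6, -0.1]
gripper_width: 0.001
clock: 10.18
position: [510.7, -175.8, 148.7]
tool_rot: [-0.0, 0.999, -0.033, -0.001]
wrist_force: [1.1, -0.4, -1.0]
gripper_width: -0.004
clock: 10.6
position: [511.7, -236.4, 228.9]
tool_rot: [0.001, 0.999, -0.035, 0.001]
wrist_force: [0.0, 0.6, -0.9]
gripper_width: 0.003
[ 511.66014505 -236.44697355  228.92878261] [ 0.026463    0.61123997 -0.86030501]
knob 48 51.21274311021372 51.733999699439224 [48.34967121 50.95269245 51.49882946]
block top s [-8.64987838  2.73808568 13.41799553]
block top s [-9.65107382 13.28544125]
knob 51.93606293557494 47.546994072450474
```

View pics/scene14.png

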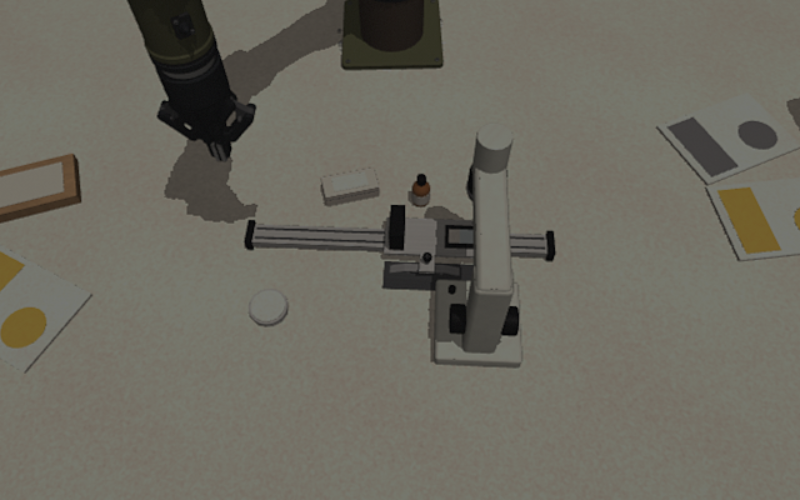

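View pics/top14.png

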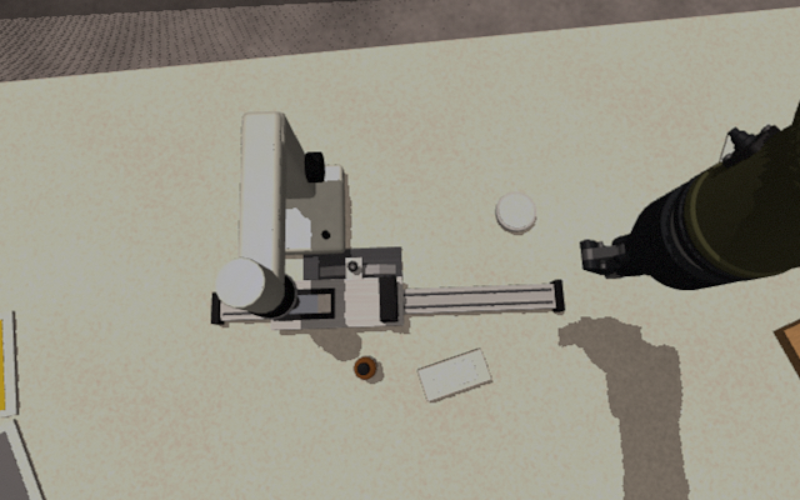

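The carriage stayed put: the knob is at s=51.7–51.9 mm against the 52 mm measured for the notch, and it is still low. In the scene view the knob is at (427,257) on the strip. The box (350,185), bottle (421,190) and dish (268,307) are where they started, and the gripper is far away.

```bash
python3 -c "
from station import ctrl; print(ctrl.job_done())"
```

```text
the job is handed in; nothing more can be done
None
```

The carriage is seated in the catch, and I handed the job in with the gripper about 200 mm back and 230 mm up, touching nothing. I pushed it about 150 mm with the shut fingertips on the rear face of the push block. The clock read about 10.6 s at the end of the last move.

**Force:** It peaked at about 12 N going up the ramp, where your notes said about 4 N. It was about 2 to 5 N on the flat and fell to nothing at the notch. At the bottom it rose to 5 N with the carriage standing still, so I stopped there and backed off.

**Position:** After backing off, both cameras put the plunger knob within 0.5 mm of the notch place I had measured beforehand (51.7 and 51.9 mm against about 52 mm). It stood about 4 mm lower than on the flat and did not move when the fingers left. The slide box, bottle and dish looked unmoved in the pictures; I did not measure them.

**What disagreed:** The jump into the notch was not a clean snap. The force dipped to nothing about 6 mm early, and the carriage then slid down the notch's side only as the fingers advanced. The knob top read about 47.5 to 48.5 mm as a median, against the stated 50 mm. I put this down to depth noise and relied on the 4 mm drop instead. The slide's place under the lens follows from the seating, because the microscope tube hides the front of the slide in both views.

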